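Gauge a plaster plinth block and pass it to the tray

TASK

One of the three standing plaster plinth blocks has the right thickness: its foot goes through the wide upper (go) gap of the slot gauge but stops on the narrow (no-go) gap below. Pick that block up, lower it upright into the gauge until its foot is down on the no-go step, then lift it out and leave it standing upright in the tray beside the gauge. Leave the other two blocks where they are.

Things in the scene. Friction and masses are not known exactly. Their poses are not given: they have to be found in the camera images.
- block_a_mid (a point): Plaster plinth block, upright on its foot, 66 mm long (its x), 84 mm tall (z). Foot: lowest 30 mm, 16 mm thick (y); shaft above: 62 mm long, 10 mm thick. Point: its centre, 42 mm above the underside. The thin one of three. Leave it where it stands.
- block_b_mid (a point): Plaster plinth block, upright on its foot, 66 mm long (its x), 84 mm tall (z). Foot: lowest 30 mm, 40 mm thick (y); shaft above: 62 mm long, 34 mm thick. Point: its centre, 42 mm above the underside. The middle one of three; 0.17 to 0.35 kg. Grip across the shaft 15 mm above the centre keeps fingers clear of the gauge.
- block_c_mid (a point): Plaster plinth block, upright on its foot, 66 mm long (its x), 84 mm tall (z). Foot: lowest 30 mm, 68 mm thick (y); shaft above: 62 mm long, 62 mm thick. Point: its centre, 42 mm above the underside. The thick one of three. Leave it where it stands.
- gauge_step (a point): Fixed slot gauge on a plywood board. Slot along x, 100 mm long, open ends, jaws 112 mm over both (y). Point: slot's middle at step height, 37 mm above the table. Above it the go gap, 52 mm wide (y), with lead-ins to 62 mm at the jaw tops, 22 mm above the point. Below it the no-go gap, 28 mm wide, 25 mm deep. A good block, its x along the slot, stops here: its centre 42 mm above the point.
- tray_floor (a point): Pass tray fixed on the gauge's board, 160 mm from the gauge towards the board's -y, same axes. Inside 130 (x) x 120 mm (y); walls 6 mm thick, 14 mm above its floor. Point: centre of the inner floor, 18 mm above the table; a block standing there has its centre 42 mm above the point.
Mind the look-alikes: they are no part of the job. What is shaped like the part that bears block_b_mid but purple is not meant.

How it is judged:
By the outcome, as a careful person would: the job done as asked, in the order asked, and still so for the second after the job is handed in, with the robot touching nothing.
It also fails if it takes over 51 s, if anything falls off the work surface, if the arm or the gripper's body presses on something with over 40 N, if the wrist force passes 120 N, or if a joint passes its speed limit or range.

ROBOT

A 6-joint arm with a two-finger parallel gripper is mounted at the origin on the work surface. World frame = base frame: x ahead of the robot, y to its left, z up, the work surface at z = 0. Lengths are in m, angles in rad, forces in N, time in s.
With the tool pointing down it reaches from about 0.325 to 0.775 m from the base axis. Payload 5.5 kg.
Tool frame: the origin (TCP) lies at the very end of the fingers, on their centre line; the grasp point (between the pads) lies 19 mm behind it; y points along the fingers, z is the direction in which the jaws open and shut, and the axes are right-handed (so a half turn about y gives the same grasp; the last joint's range is limited). The gripper opens to 85 mm and grips with 20 to 120 N. Pads are 22 mm wide; open, the fingers measure 114 mm over their backs; the gripper's body (76 mm by 85 mm) begins 54 mm behind the grasp point. The pads swing forward as they close: fully open they stand 13 mm farther back than shut.
Start: joints at [1.193, 0.091, 1.231, -0, 1.82, -0.057], TCP at [0.189, 0.569, 0.231] pointing down, gripper open.
Joint ranges: [-2.87, 2.87], [-0.86, 2.18], [0.17, 2.46], [-1.51, 4.65], [0.06, 2.69], [-2.65, 2.65]. Speed limits (rad/s): [2.57, 2.57, 3.01, 3.14, 3.14, 3.14].

INTERFACE

Orientations are given as a rotation vector (axis times angle).
In Python, from bench import readout, cams, order gives the robot as it stands. The module is installed in compiled form; this text tells all that it offers.
- The arm moves only by the tool move_arm, never from a script. Its argument "steps" is text: rows parted by semicolons, each of 6 numbers parted by spaces: the shift along the tool's x, y, z in m, then the turn, a rotation vector about the tool's x, y, z in rad. A call has 1 to 12 rows; each row is the pose to reach, as a shift and turn from the pose commanded when the call began, along the tool's axes at that moment; what a row does not reach only later rows make up. A row lasts 1/12 s, in which the tool goes at most 41.7 mm and 7.16 degrees, less where a joint would pass 70% of its speed; a pose out of reach is approached as far as the arm can. A call with a gripper value outside its range is refused whole. "fingers" is the opening, from -1 (shut) to 1 (fully open), set as the call begins (left out, the last holds). The fingers move at their own pace and stop on an object; the grip force is fixed at half the most. Time passes only in rows, so rows that repeat a pose let the fingers close. It gives the time, the measured TCP pose, the force and the opening at its end, in the units of the state.
- readout.get_obs(): the state, without advancing time (a new reading comes with each control period).
- cams.grab_frame(name): name is "side" or "top" or "wrist"; returns a dict with "color" (384x512x3 uint8, red, green, blue), "fx", "fy", "cx", "cy" (pixels), "R" (3x3) and "t" (3): a world point X has camera coordinates R X + t. Camera axes: x right, y down, z forward; pixel columns grow to the right and rows downward; lengths in m; the calibration is good to about 2 mm. A picture is of the moment at which its call begins. There is no depth.
- order.sign_off(): hands the job in, once; it reports no verdict.
The state is a dict: "t": time; "joint_pos": joint angles; "qvel": joint speeds; "tau": joint torques, N m; "ee_pos": TCP position; "tool_rot": TCP orientation; "ft_force": force on the tool from outside, world axes, zero at the start; "torque": the same for the moment, N m; "grip_width": finger opening in m.
Only numpy, scipy, OpenCV 4.12 (cv2) and the standard library are available. Lean on these libraries where they do the work, as an engineer would, in place of code of your own. Each camera call takes 0.05 s, during which the arm holds its last target.

## Working session

There is one attempt and no reset: what is moved stays moved. The work goes in short steps, Python scripts to look and compute and a tool call to move; the robot and the scene stay as the last step left them, time stands still between calls to the robot, and variables do not carry over. Pictures are saved under pics/ and viewed, and the job is handed in when it is done.

Besides the shell and the picture viewer there is one more tool, called as a command line: name --argument value ..., lists and objects as JSON in quotes. move_arm: Moves the arm, as the interface text tells. Its arguments: {"type":"object","properties":{"steps":{"type":"string"},"fingers":{"type":"number"}},"required":["steps"]}

```bash
mkdir -p pics
cat > h.py <<'E'
import numpy as np, cv2, pickle
from bench import readout, cams, order
def grab(n,tag):
    f=cams.grab_frame(n); cv2.imwrite(f'pics/{tag}.png',cv2.cvtColor(f['color'],cv2.COLOR_RGB2BGR)); pickle.dump(f,open(f'pics/{tag}.pkl','wb')); return f
def load(tag): return pickle.load(open(f'pics/{tag}.pkl','rb'))
def ray(f,u,v,z):
    R=np.array(f['R']);t=np.array(f['t']); d=R.T@np.array([(u-f['cx'])/f['fx'],(v-f['cy'])/f['fy'],1]); c=-R.T@t
    return c+d*(z-c[2])/d[2]
def proj(f,X):
    p=np.array(f['R'])@np.array(X)+np.array(f['t']); return f['fx']*p[0]/p[2]+f['cx'],f['fy']*p[1]/p[2]+f['cy']
E
python3 - <<'E'
from h import *
for n in ['top','side','wrist']:
    f=grab(n,n+'0'); print(n,-np.array(f['R']).T@f['t'],f['fx'])
o=readout.get_obs(); print(o)
E
```

```text
top [ 0.37146258 -0.0665392   1.14997487] 384.48989402154996
side [0.32399091 0.67823495 0.82777126] 434.3173709291686
wrist [0.11555745 0.59355311 0.37309193] 289.3704795370469
{'t': 0.15, 'joint_pos': array([ 1.19328841e+00,  9.17199861e-02,  1.23158418e+00, -2.61417866e-05,
        1.81982349e+00, -5.66862024e-02]), 'qvel': array([ 0.00039183, -0.00271968, -0.00334772,  0.00064754, -0.00041807,
        0.00031466]), 'tau': array([ 2.52225851e-03, -4.59372818e+01, -4.18525851e+01,  8.55530243e-05,
        9.59457946e-03,  4.00230999e-05]), 'ee_pos': array([0.18913174, 0.56918816, 0.23040439]), 'tool_rot': array([-1.55759924,  0.25207556, -0.25159328]), 'ft_force': array([ 0.44838946,  0.69636792, -0.37904532]), 'torque': array([0.02234894, 0.03180111, 0.00289876]), 'grip_width': 0.08580994259083813}
```

View pics/top0.png

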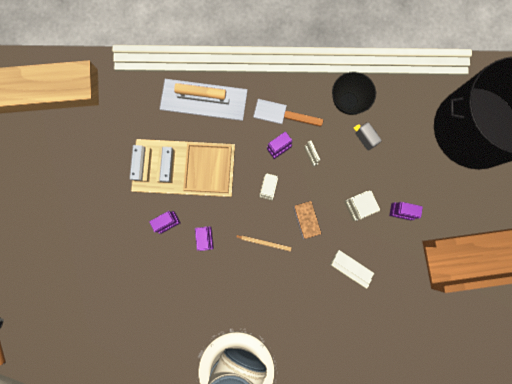

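View pics/side0.png

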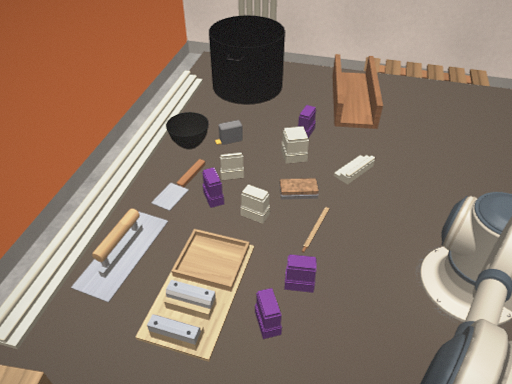

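View pics/wrist0.png

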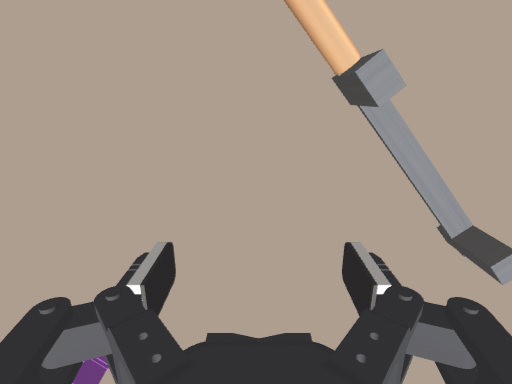

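Run:
```python
from h import *
a=cv2.imread('pics/top0.png'); b=cv2.imread('pics/side0.png')
A=cv2.resize(a[130:230,245:395],None,fx=5,fy=5,interpolation=cv2.INTER_CUBIC); cv2.imwrite('pics/cA.png',A)
B=cv2.resize(b[110:235,200:350],None,fx=4.5,fy=4.5,interpolation=cv2.INTER_CUBIC); cv2.imwrite('pics/cB.png',B)
C=cv2.resize(a[130:205,120:245],None,fx=6,fy=6,interpolation=cv2.INTER_CUBIC); cv2.imwrite('pics/cC.png',C)
```

```text
(no output)
```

View pics/cA.png

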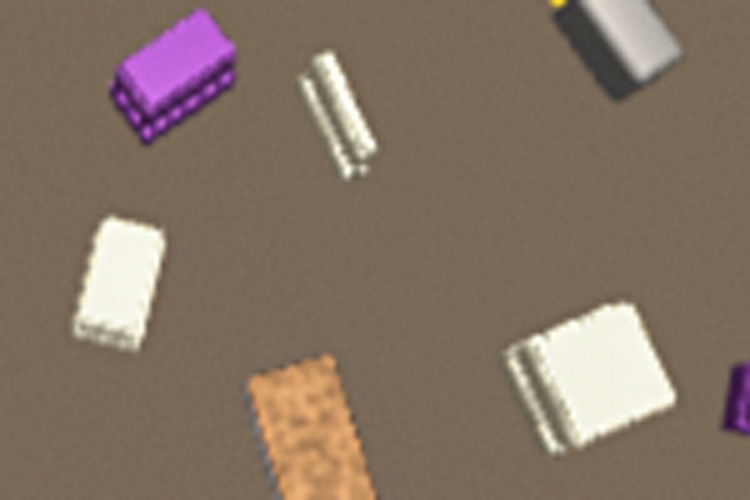

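View pics/cB.png

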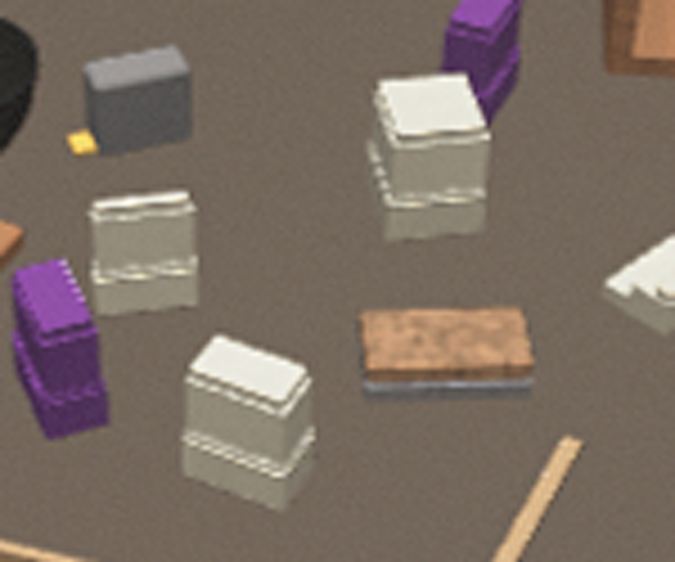

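View pics/cC.png

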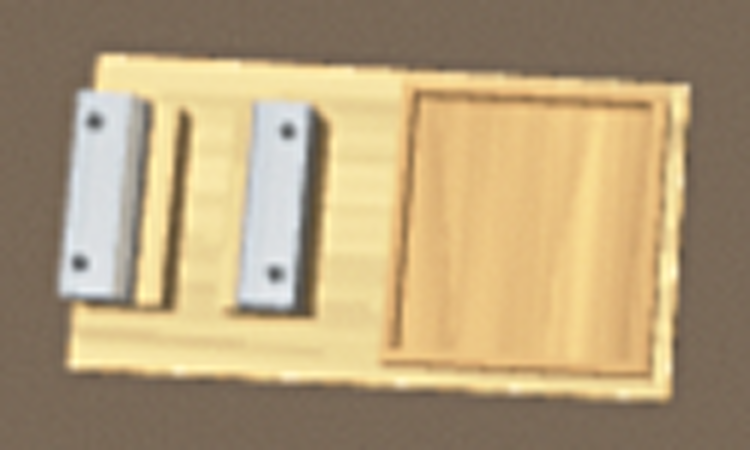

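```bash
cat > m.py <<'E'
from h import *
def blobs(mask,mn=40):
    n,l,s,c=cv2.connectedComponentsWithStats(mask.astype(np.uint8)); 
    return [(l==i).astype(np.uint8) for i in range(1,n) if s[i,4]>=mn]
def rect(f,m,z):
    cs,_=cv2.findContours(m,cv2.RETR_EXTERNAL,cv2.CHAIN_APPROX_NONE); c=max(cs,key=cv2.contourArea)
    P=np.array([ray(f,p[0][0],p[0][1],z)[:2] for p in c])
    (cx,cy),(w,h),a=cv2.minAreaRect((P*1000).astype(np.float32)); 
    if w<h: w,h,a=h,w,a+90
    return cx,cy,w,h,a
E
python3 - <<'E'
from m import *
for n in ['top0','side0']:
    f=load(n); hsv=cv2.cvtColor(f['color'],cv2.COLOR_RGB2HSV); H,S,V=[hsv[...,i].astype(int) for i in range(3)]
    roi=np.zeros(H.shape,bool)
    if n=='top0': roi[130:230,120:400]=1; u,v=269,184
    else: roi[110:350,130:350]=1; u,v=257,194
    print(n,'V at top',V[v-6:v+20:2,u],S[v-6:v+20:2,u])
    for thr in (225,238):
      for m in blobs((V>thr)&(S<40)&roi): 
        ys,xs=np.where(m); print('white',thr,xs.mean().round(),ys.mean().round(),m.sum(),np.round(rect(f,m,.084),1))
    for m in blobs((V>110)&(S<40)&(V<235)&roi&(f['color'][...,2].astype(int)>f['color'][...,0]),30):
        ys,xs=np.where(m); print('steel',xs.mean().round(),ys.mean().round(),m.sum(),np.round(rect(f,m,.059),1))
    for m in blobs((V>140)&(S>60)&(S<190)&(H>8)&(H<30)&roi,800):
        ys,xs=np.where(m); print('wood',xs.mean().round(),ys.mean().round(),m.sum(),np.round(rect(f,m,.012),1))
E
```

```text
top0 V at top [245 245 246 246 246 245 246 246 249 173 197 122 120] [15 15 15 13 15 15 16 15 11 40 39 65 70]
white 225 314.0 150.0 45 [ 624.  -211.5   57.6    8.    24.2]
white 225 135.0 173.0 55 [555.4 294.9  37.4  16.9   3.3]
white 225 269.0 185.0 271 [522.5 -85.3  61.4  36.4 167.5]
white 225 365.0 204.0 459 [ 474.4 -353.4   62.1   60.5   23.9]
white 238 269.0 184.0 241 [523.4 -86.   57.7  34.5 166.9]
white 238 365.0 204.0 430 [ 474.7 -353.    61.2   58.6   23.9]
steel 135.0 162.0 278 [587.7 300.6 100.   24.2 177.6]
steel 165.0 164.0 293 [582.4 213.9  97.4  25.5 177.9]
wood 188.0 168.0 4504 [583.5 173.2 302.9 163.5  87.7]
side0 V at top [240 235 235 234 233 136 191 145 145 144 143 149 197] [11 12 12 13 12 47 32 40 42 44 43 43 30]
white 225 143.0 128.0 216 [ 913.2 -267.   199.2   17.9   90. ]
white 225 148.0 136.0 396 [ 882.1 -237.6  275.5   21.7   89.9]
white 225 147.0 152.0 309 [ 852.7 -172.5  255.2   17.7   90.1]
white 225 295.0 133.0 216 [ 473.3 -356.2   56.7   53.7  114.2]
white 225 344.0 170.0 94 [ 322.3 -231.2   49.9   33.6   95.9]
white 225 255.0 192.0 176 [523.8 -85.7  54.5  28.8 167.1]
steel 170.0 196.0 491 [736.9 -39.9  82.9  56.   76.8]
steel 145.0 236.0 927 [756.9 116.9 160.9  79.5  83.5]
steel 132.0 233.0 36 [772.4  98.9  31.3  11.6 116.4]
steel 190.0 290.0 458 [584.2 213.2  99.8  24.  177.8]
steel 173.0 326.0 581 [587.7 300.1  99.5  25.5 177.7]
wood 202.0 286.0 5648 [583.3 167.3 310.1 162.2  87.8]
```

```bash
cat > go.py <<'E'
from h import *
from scipy.spatial.transform import Rotation as Ro
import sys
def plan(p,yaw,R0=None,p0=None):
    # yaw = direction angle (deg) of tool z (jaw opening) mod 180
    o=readout.get_obs(); R0=Ro.from_rotvec(o['tool_rot']) ; p0=o['ee_pos']
    M=R0.as_matrix(); best=None
    for s in (0,180):
        a=np.radians(yaw+s); z=np.array([np.cos(a),np.sin(a),0]); y=np.array([0,0,-1.]); x=np.cross(y,z)
        T=Ro.from_matrix(np.c_[x,y,z]); d=R0.inv()*T
        if best is None or d.magnitude()<best[0].magnitude(): best=(d,T)
    print('pos',p0.round(4),'F',o['ft_force'].round(1),'w',o['grip_width'].round(4),'t',o['t'],'q',o['joint_pos'].round(2))
    zz=M[:,2]; print('tool z yaw',np.degrees(np.arctan2(zz[1],zz[0])).round(2),'x',M[:,0].round(3))
    print('shift',(M.T@(np.array(p)-p0)).round(4),'rot',best[0].as_rotvec().round(4))
if __name__=='__main__': plan([float(x) for x in sys.argv[1:4]],float(sys.argv[4]))
E
python3 go.py .5235 -.0857 .17 77.1
```

```text
Traceback (most recent call last):
  File "go.py", line 15, in <module>
    if __name__=='__main__': plan([float(x) for x in sys.argv[1:4]],float(sys.argv[4]))
                             ~~~~^^^^^^^^^^^^^^^^^^^^^^^^^^^^^^^^^^^^^^^^^^^^^^^^^^^^^^
  File "go.py", line 12, in plan
    print('pos',p0.round(4),'F',o['ft_force'].round(1),'w',o['grip_width'].round(4),'t',o['t'],'q',o['joint_pos'].round(2))
                                                           ^^^^^^^^^^^^^^^^^^^^^
AttributeError: 'float' object has no attribute 'round'
```

```bash
sed -i "s/o\['grip_width'\].round(4)/round(o['grip_width'],4)/" go.py
python3 go.py .5235 -.0857 .17 77.1
```

```text
pos [0.1891 0.5692 0.2304] F [ 0.4  0.7 -0.4] w 0.0858 t 0.15 q [ 1.19  0.09  1.23 -0.    1.82 -0.06]
tool z yaw 71.62 x [ 0.949 -0.315 -0.   ]
shift [ 0.5238  0.0612 -0.5159] rot [ 0.0015 -0.0957 -0.0001]
```

move_arm --steps "0.524 0.03 -0.516 0 -0.096 0; 0.524 0.03 -0.516 0 -0.096 0; 0.524 0.03 -0.516 0 -0.096 0; 0.524 0.03 -0.516 0 -0.096 0; 0.524 0.03 -0.516 0 -0.096 0; 0.524 0.03 -0.516 0 -0.096 0; 0.524 0.03 -0.516 0 -0.096 0; 0.524 0.03 -0.516 0 -0.096 0; 0.524 0.03 -0.516 0 -0.096 0; 0.524 0.03 -0.516 0 -0.096 0; 0.524 0.03 -0.516 0 -0.096 0; 0.524 0.03 -0.516 0 -0.096 0" --fingers 1

```text
t: 1.15
ee_pos: [0.4168, 0.1225, 0.2108]
tool_rot: [-1.563, 0.176, -0.177]
ft_force: [0.2, 0.6, -0.9]
grip_width: 0.0856
```

```bash
python3 go.py .5235 -.0857 .17 77.1
```

```text
pos [0.4168 0.1225 0.2108] F [ 0.2  0.6 -0.9] w 0.0856 t 1.15 q [ 0.21 -0.36  1.68  0.    1.82 -1.14]
tool z yaw 77.13 x [ 0.975 -0.223  0.   ]
shift [ 0.1504  0.0408 -0.1792] rot [-0.0003  0.0005  0.0004]
```

move_arm --steps "0.15 0.04 -0.179 0 0 0; 0.15 0.04 -0.179 0 0 0; 0.15 0.04 -0.179 0 0 0; 0.15 0.04 -0.179 0 0 0; 0.15 0.04 -0.179 0 0 0; 0.15 0.04 -0.179 0 0 0; 0.15 0.04 -0.179 0 0 0; 0.15 0.04 -0.179 0 0 0"

```text
t: 1.82
ee_pos: [0.5225, -0.0847, 0.1695]
tool_rot: [-1.563, 0.181, -0.177]
ft_force: [0.2, 0.2, -0.3]
grip_width: 0.0855
```

```bash
python3 go.py .5235 -.0857 .038 77.1; python3 -c "
from h import *
grab('wrist','w1');grab('side','s1')"
```

```text
pos [ 0.5225 -0.0847  0.1695] F [ 0.2  0.2 -0.3] w 0.0855 t 1.8167 q [-0.23 -0.1   1.53  0.    1.71 -1.57]
tool z yaw 76.96 x [ 0.974 -0.226 -0.003]
shift [ 0.0015  0.1315 -0.0008] rot [-0.0001 -0.0025 -0.0028]
```

View pics/w1.png

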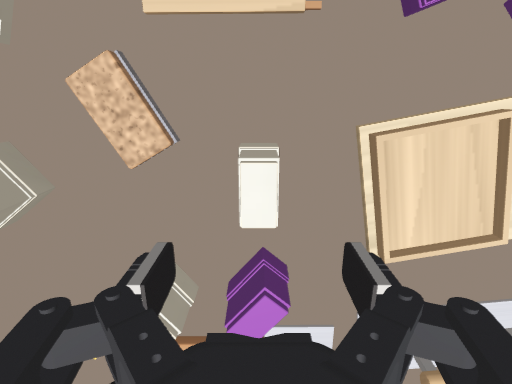

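View pics/s1.png

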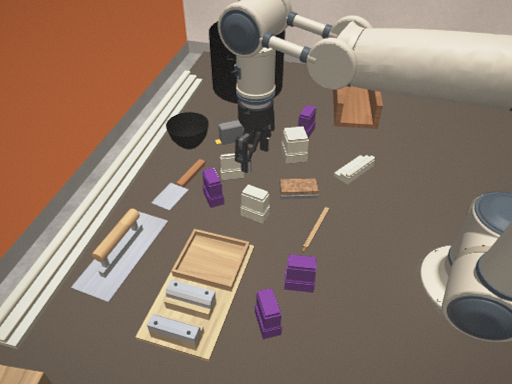

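Run:
```python
from m import *
f=load('w1'); hsv=cv2.cvtColor(f['color'],cv2.COLOR_RGB2HSV); 
m=(hsv[...,2]>225)&(hsv[...,1]<40); r=np.zeros_like(m); r[140:235,220:300]=1
for b in blobs(m&r): print(np.round(rect(f,b,.084),1))
```

```text
[485.4 -76.2  31.1   5.6  75.5]
[521.  -84.7  60.4  32.3 166.9]
```

move_arm --steps "0.001 0.02 -0.001 0 -0.002 0; 0.001 0.04 -0.001 0 -0.002 0; 0.001 0.06 -0.001 0 -0.002 0; 0.001 0.08 -0.001 0 -0.002 0; 0.001 0.08 -0.001 0 -0.002 0"

```text
t: 2.33
ee_pos: [0.5212, -0.0827, 0.0869]
tool_rot: [-1.563, 0.178, -0.168]
ft_force: [0.4, 0.8, -0.7]
grip_width: 0.0853
```

```bash
python3 go.py .5235 -.0857 .038 77.1
```

```text
pos [ 0.5212 -0.0827  0.0869] F [ 0.4  0.8 -0.7] w 0.0853 t 2.3333 q [-0.22 -0.08  1.66  0.    1.57 -1.57]
tool z yaw 77.36 x [ 0.976 -0.219 -0.006]
shift [ 0.0032  0.0488 -0.0025] rot [-0.0003  0.0045 -0.0064]
```

move_arm --steps "0.002 0.02 -0.002 0 0.004 -0.006; 0.002 0.04 -0.002 0 0.004 -0.006; 0.002 0.049 -0.002 0 0.004 -0.006; 0.002 0.049 -0.002 0 0.004 -0.006; 0.002 0.049 -0.002 0 0.004 -0.006"

```text
t: 2.75
ee_pos: [0.5252, -0.0865, 0.0429]
tool_rot: [-1.564, 0.172, -0.182]
ft_force: [0.3, -0.2, 0.9]
grip_width: 0.0859
```

```bash
python3 go.py .5225 -.0853 .038 77.1
```

```text
pos [ 0.5252 -0.0865  0.0429] F [ 0.3 -0.2  0.9] w 0.0859 t 2.75 q [-0.23 -0.05  1.71  0.    1.48 -1.57]
tool z yaw 77.05 x [ 0.975 -0.224  0.006]
shift [-0.0029  0.0048  0.0006] rot [-0.0001 -0.0008  0.0064]
```

move_arm --steps "0 0.002 0 0 0 0.003; 0 0.004 0 0 0 0.003; 0 0.004 0 0 0 0.003; 0 0.004 0 0 0 0.003; 0 0.004 0 0 0 0.003"

```text
t: 3.17
ee_pos: [0.5253, -0.0871, 0.0383]
tool_rot: [-1.564, 0.175, -0.181]
ft_force: [-0.8, -0.7, 0.5]
grip_width: 0.0855
```

```bash
python3 go.py .5225 -.0853 .038 77.1
```

```text
pos [ 0.5253 -0.0871  0.0383] F [-0.8 -0.7  0.5] w 0.0855 t 3.1667 q [-0.23 -0.04  1.71  0.    1.47 -1.57]
tool z yaw 77.0 x [ 0.974 -0.225  0.004]
shift [-0.0031  0.0003  0.0011] rot [-0.0001 -0.0017  0.0035]
```

move_arm --steps "-0.003 0 0.001 0 0 0.003; -0.003 0 0.001 0 0 0.003; -0.003 0 0.001 0 0 0.003"

```text
t: 3.42
ee_pos: [0.5223, -0.0853, 0.0379]
tool_rot: [-1.563, 0.178, -0.178]
ft_force: [0.4, -0.1, 0.9]
grip_width: 0.0854
```

move_arm --steps "0 0 0 0 0 0; 0 0 0 0 0 0; 0 0 0 0 0 0; 0 0 0 0 0 0; 0 0 0 0 0 0; 0 0 0 0 0 0; 0 0 0 0 0 0; 0 0 0 0 0 0" --fingers -1

```text
t: 4.08
ee_pos: [0.5225, -0.0853, 0.038]
tool_rot: [-1.563, 0.178, -0.178]
ft_force: [0.1, 0.1, -0.4]
grip_width: 0.0334
```

```bash
python3 go.py .5225 -.0853 .038 77.1; python3 -c "
from h import *
grab('wrist','w2')"
```

```text
pos [ 0.5225 -0.0853  0.038 ] F [ 0.1  0.1 -0.4] w 0.0334 t 4.0833 q [-0.23 -0.05  1.72  0.    1.47 -1.57]
tool z yaw 77.01 x [ 0.974 -0.225  0.   ]
shift [ 0.  0. -0.] rot [-0.0002 -0.0016  0.0003]
```

View pics/w2.png

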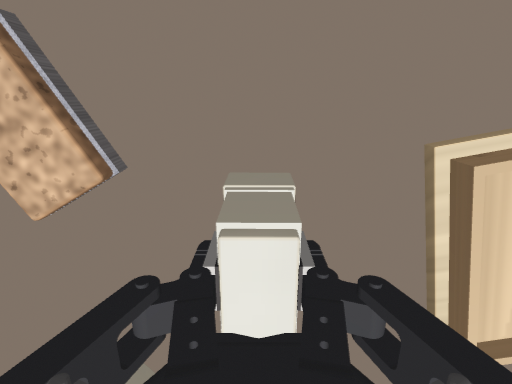

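move_arm --steps "0 -0.02 0 0 0 0; 0 -0.04 0 0 0 0; 0 -0.07 0 0 0 0; 0 -0.1 0 0 0 0; 0 -0.125 0 0 0 0; 0 -0.125 0 0 0 0; 0 -0.125 0 0 0 0"

```text
t: 4.72
ee_pos: [0.5229, -0.0856, 0.1635]
tool_rot: [-1.564, 0.177, -0.18]
ft_force: [0.0, 0.6, -4.3]
grip_width: 0.0334
```

```bash
python3 go.py .5855 .257 .163 87.75
```

```text
pos [ 0.5229 -0.0856  0.1635] F [ 0.   0.6 -4.3] w 0.0334 t 4.7167 q [-0.23 -0.1   1.54 -0.    1.7  -1.57]
tool z yaw 77.0 x [ 0.974 -0.225  0.002]
shift [-0.0161  0.0004  0.3479] rot [ 0.0004 -0.1876  0.002 ]
```

move_arm --steps "-0.001 0 0.03 0 -0.015 0; -0.003 0 0.06 0 -0.03 0.001; -0.004 0 0.09 0 -0.05 0.001; -0.006 0 0.13 0 -0.07 0.001; -0.008 0 0.17 0 -0.09 0.001; -0.01 0 0.21 0 -0.11 0.001; -0.012 0 0.25 0 -0.14 0.001; -0.014 0 0.29 0 -0.16 0.001; -0.015 0 0.32 0 -0.18 0.001; -0.016 0 0.34 0 -0.188 0.001; -0.016 0 0.348 0 -0.188 0.001; -0.016 0 0.348 0 -0.188 0.001"

```text
t: 5.72
ee_pos: [0.5839, 0.2586, 0.159]
tool_rot: [-1.572, 0.034, -0.024]
ft_force: [0.5, -0.4, -3.3]
grip_width: 0.0331
```

move_arm --steps "0 0 0 0 0 0; 0 0 0 0 0 0; 0 0 0 0 0 0; 0 0 0 0 0 0"

```text
t: 6.05
ee_pos: [0.5852, 0.256, 0.1631]
tool_rot: [-1.571, 0.032, -0.031]
ft_force: [-0.4, -0.2, -3.2]
grip_width: 0.0335
```

```bash
python3 go.py .5855 .257 .105 87.75;  python3 -c "
from h import *
grab('wrist','w3');grab('side','s3');grab('top','t3')"
```

```text
pos [0.5852 0.256  0.1631] F [-0.4 -0.2 -3.2] w 0.0335 t 6.05 q [ 0.36  0.19  1.24  0.    1.71 -1.17]
tool z yaw 87.68 x [ 0.999 -0.041 -0.001]
shift [0.0003 0.0581 0.001 ] rot [ 0.     -0.0013 -0.0007]
```

View pics/w3.png

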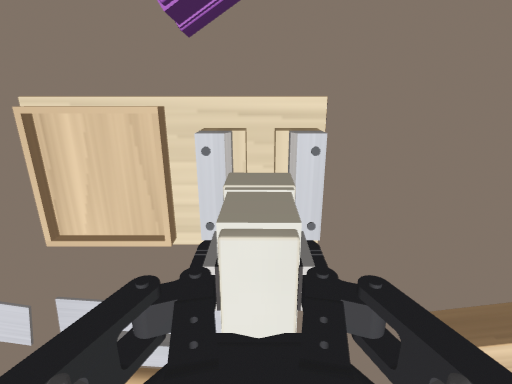

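View pics/s3.png

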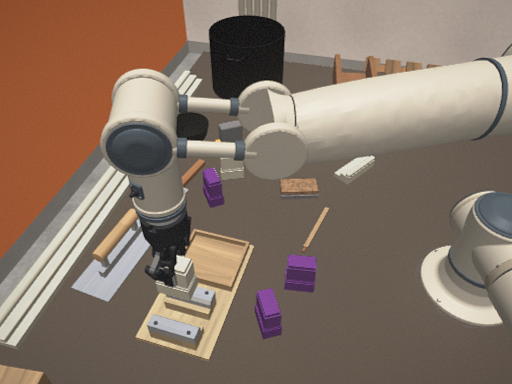

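Run:
```python
from m import *
f=load('w3'); hsv=cv2.cvtColor(f['color'],cv2.COLOR_RGB2HSV); c=f['color'].astype(int)
v=170
print(hsv[v,190:335,2].tolist())
# blob edges along row: print world y at z .059 for candidates
for u in (198,232,289,324): print(u,ray(f,u,v,.059).round(4))
for b in blobs((hsv[...,2]>110)&(hsv[...,1]<45)&(c[...,2]>c[...,0])): 
    ys,xs=np.where(b); print(xs.min(),xs.max(),ys.min(),ys.max(),np.round(rect(f,b,.059),1))
```

```text
[225, 225, 225, 225, 225, 225, 223, 213, 213, 212, 211, 211, 213, 213, 213, 213, 213, 214, 213, 212, 212, 214, 215, 215, 211, 209, 209, 209, 208, 207, 209, 210, 210, 209, 207, 190, 176, 180, 179, 177, 178, 174, 118, 180, 220, 221, 221, 220, 221, 222, 223, 224, 222, 219, 216, 208, 135, 208, 226, 226, 226, 226, 226, 226, 226, 226, 226, 226, 226, 226, 226, 226, 226, 226, 226, 226, 226, 226, 226, 226, 226, 226, 226, 219, 137, 205, 222, 222, 223, 224, 225, 226, 227, 228, 229, 229, 229, 222, 111, 150, 178, 177, 176, 179, 178, 177, 204, 214, 213, 212, 211, 212, 213, 213, 213, 213, 214, 213, 212, 212, 214, 215, 215, 212, 209, 209, 209, 209, 208, 209, 210, 211, 209, 206, 184, 128, 128, 128, 129, 128, 128, 129, 128, 128, 128]
198 [0.5659 0.2035 0.059 ]
232 [0.5671 0.2333 0.059 ]
289 [0.5691 0.2832 0.059 ]
324 [0.5704 0.3139 0.059 ]
195 225 133 240 [584.4 214.1 100.2  24.8 177.7]
295 326 133 240 [587.9 300.7 100.2  25.2 177.7]
56 101 299 331 [704.9  56.7  60.9  30.6 125.2]
0 31 304 345 [724.1  -6.9  50.1  32.5 167.4]
214 220 310 332 [728.6 207.1  28.2   6.  178.6]
122 132 322 331 [732.8 112.4  15.1   5.3 130.4]
142 168 346 366 [775.3 138.6  40.4  20.3 138.8]
```

move_arm --steps "0 0.015 0.001 0 -0.001 0; 0 0.03 0.001 0 -0.001 0; 0 0.045 0.001 0 -0.001 0; 0 0.053 0.001 0 -0.001 0; 0 0.06 0.001 0 -0.001 0; 0 0.066 0.001 0 -0.001 0; 0 0.072 0.001 0 -0.001 0; 0 0.077 0.001 0 -0.001 0; 0 0.077 0.001 0 -0.001 0; 0 0.077 0.001 0 -0.001 0"

```text
t: 7.03
ee_pos: [0.585, 0.2583, 0.0859]
tool_rot: [-1.571, 0.031, -0.029]
ft_force: [-0.3, 0.5, -3.0]
grip_width: 0.0334
```

```bash
python3 go.py .5858 .257 .075 87.75
```

```text
pos [0.585  0.2583 0.0859] F [-0.3  0.5 -3. ] w 0.0334 t 7.0333 q [ 0.36  0.22  1.35  0.    1.58 -1.17]
tool z yaw 87.83 x [ 0.999 -0.038 -0.001]
shift [ 0.0009  0.0109 -0.0013] rot [-0.      0.0015 -0.0012]
```

move_arm --steps "0.001 0.002 -0.001 0 0 0; 0.001 0.004 -0.001 0 0 0; 0.001 0.006 -0.001 0 0 0; 0.001 0.008 -0.001 0 0 0; 0.001 0.009 -0.001 0 0 0; 0.001 0.01 -0.001 0 0 0; 0.001 0.01 -0.001 0 0 0; 0.001 0.01 -0.001 0 0 0"

```text
t: 7.7
ee_pos: [0.5859, 0.2573, 0.0758]
tool_rot: [-1.571, 0.031, -0.029]
ft_force: [-0.1, -0.5, -2.8]
grip_width: 0.0334
```

move_arm --steps "0 0.001 0 0 0 0; 0 0.001 0 0 0 0; 0 0.002 0 0 0 0; 0 0.002 0 0 0 0"

```text
t: 8.03
ee_pos: [0.5861, 0.2574, 0.0751]
tool_rot: [-1.57, 0.03, -0.03]
ft_force: [-2.0, -0.2, 2.9]
grip_width: 0.0334
```

```bash
python3 go.py .5858 .257 .075 87.75
```

```text
pos [0.5861 0.2574 0.0751] F [-2.  -0.2  2.9] w 0.0334 t 8.0333 q [ 0.36  0.22  1.36  0.    1.56 -1.17]
tool z yaw 87.84 x [ 0.999 -0.038 -0.   ]
shift [-0.0003  0.0001 -0.0004] rot [-0.0005  0.0015 -0.    ]
```

move_arm --steps "0 0.001 0 0 0 0; 0 0.001 0 0 0 0; 0 0.001 0 0 0 0; 0 0.001 0 0 0 0"

```text
t: 8.37
ee_pos: [0.5862, 0.2574, 0.075]
tool_rot: [-1.57, 0.029, -0.03]
ft_force: [-3.8, -1.6, 6.7]
grip_width: 0.0334
```

```bash
python3 go.py .5858 .257 .165 87.75;python3 -c "
from h import *
f=grab('side','s4');a=cv2.imread('pics/s4.png')[230:360,120:270];cv2.imwrite('pics/s4c.png',cv2.resize(a,None,fx=4,fy=4))"
```

```text
pos [0.5862 0.2574 0.075 ] F [-3.8 -1.6  6.7] w 0.0334 t 8.3667 q [ 0.36  0.22  1.36  0.    1.56 -1.17]
tool z yaw 87.84 x [ 0.999 -0.038  0.   ]
shift [-0.0003 -0.09   -0.0004] rot [-0.0007  0.0016  0.0005]
```

View pics/s4c.png

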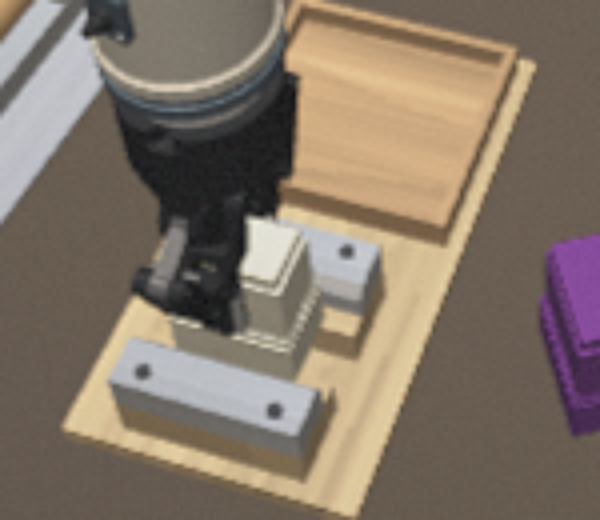

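move_arm --steps "0 -0.01 0 0 0 0; 0 -0.02 0 0 0 0; 0 -0.035 0 0 0 0; 0 -0.05 0 0 0 0; 0 -0.065 0 0 0 0; 0 -0.08 0 0 0 0; 0 -0.08 0 0 0 0"

```text
t: 9.0
ee_pos: [0.5876, 0.2578, 0.1577]
tool_rot: [-1.568, 0.025, -0.034]
ft_force: [0.2, 0.5, -1.6]
grip_width: 0.0333
```

```bash
python3 go.py .5795 .0972 .15 87.75
python3 - <<'E'
from h import *
f=load('w3'); P=np.array([ray(f,u,v,.032) for u,v in [(14,108),(165,108),(173,247),(47,247)]]);print(P.round(3),P.mean(0).round(4))
f=load('top0'); P=np.array([ray(f,120+u/6,130+v/6,.032) for u,v in [(414,92),(663,104),(650,375),(390,362)]]);print(P.round(3),P.mean(0).round(4))
E
```

```text
pos [0.5876 0.2578 0.1577] F [ 0.2  0.5 -1.6] w 0.0333 t 9.0 q [ 0.36  0.2   1.25  0.    1.69 -1.17]
tool z yaw 87.83 x [ 0.999 -0.038  0.005]
shift [-0.0021  0.0072 -0.1609] rot [-0.0028  0.0014  0.0054]
[[0.508 0.036 0.032]
 [0.513 0.173 0.032]
 [0.655 0.162 0.032]
 [0.649 0.029 0.032]] [0.5812 0.1001 0.032 ]
[[0.646 0.153 0.032]
 [0.642 0.029 0.032]
 [0.506 0.032 0.032]
 [0.511 0.16  0.032]] [0.5761 0.0936 0.032 ]
```

move_arm --steps "-0.001 0 -0.02 0 0 0.001; -0.002 0 -0.04 0 0 0.002; -0.002 0 -0.07 0 0 0.003; -0.002 0 -0.1 0 0 0.003; -0.002 0 -0.13 0 0 0.003; -0.002 0.003 -0.15 0 0 0.003; -0.002 0.007 -0.161 0 0 0.003; -0.002 0.007 -0.161 0 0 0.003; -0.002 0.007 -0.161 0 0 0.003; -0.002 0.007 -0.161 0 0 0.003; -0.002 0.007 -0.161 0 0 0.003"

```text
t: 9.92
ee_pos: [0.578, 0.0978, 0.1458]
tool_rot: [-1.57, 0.032, -0.025]
ft_force: [0.8, 0.7, -2.9]
grip_width: 0.0332
```

```bash
python3 go.py .5795 .0972 .065 87.75; python3 -c "
from h import *
f=grab('side','s5')"
```

```text
pos [0.578  0.0978 0.1458] F [ 0.8  0.7 -2.9] w 0.0332 t 9.9167 q [ 0.11  0.06  1.42  0.    1.67 -1.43]
tool z yaw 87.92 x [ 0.999 -0.036 -0.004]
shift [ 0.0018  0.0808 -0.0006] rot [-0.0006  0.003  -0.004 ]
```

View pics/s5.png

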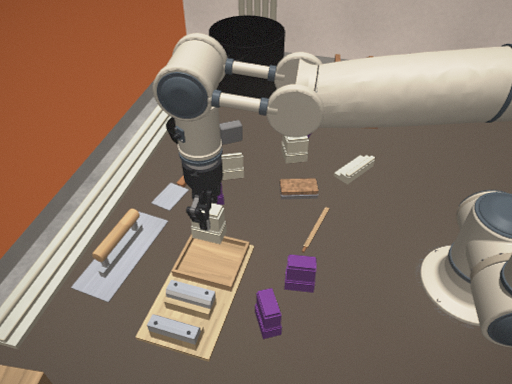

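The side view shows the block held upright (210,222) above the tray (212,258), with the gauge clear. Lowering.

move_arm --steps "0.001 0.015 0 0 0 0; 0.001 0.03 0 0 0 0; 0.001 0.045 0 0 0 0; 0.001 0.06 0 0 0 -0.001; 0.001 0.07 0 0 0 -0.002; 0.001 0.08 0 0 0 -0.002; 0.001 0.08 0 0 0 -0.002; 0.001 0.08 0 0 0 -0.002; 0.001 0.08 0 0 0 -0.002"

```text
t: 10.72
ee_pos: [0.5792, 0.0967, 0.0669]
tool_rot: [-1.57, 0.03, -0.029]
ft_force: [-1.1, 0.6, -3.0]
grip_width: 0.0333
```

```bash
python3 go.py .5795 .0972 .056 87.75
```

```text
pos [0.5792 0.0967 0.0669] F [-1.1  0.6 -3. ] w 0.0333 t 10.7167 q [ 0.11  0.09  1.53  0.    1.53 -1.43]
tool z yaw 87.85 x [ 0.999 -0.038 -0.   ]
shift [0.0003 0.0109 0.0005] rot [-0.0003  0.0017 -0.0005]
```

move_arm --steps "0 0.002 0 0 0 0; 0 0.004 0 0 0 0; 0 0.006 0 0 0 0; 0 0.008 0 0 0 0; 0 0.009 0 0 0 0; 0 0.01 0 0 0 0; 0 0.011 0 0 0 0; 0 0.011 0 0 0 0; 0 0.011 0 0 0 0"

```text
t: 11.47
ee_pos: [0.5786, 0.0964, 0.056]
tool_rot: [-1.57, 0.031, -0.028]
ft_force: [-4.8, -0.5, 5.0]
grip_width: 0.0332
```

```bash
python3 go.py .5795 .0972 .056 87.75
```

```text
pos [0.5786 0.0964 0.056 ] F [-4.8 -0.5  5. ] w 0.0332 t 11.4667 q [ 0.11  0.09  1.54  0.    1.51 -1.43]
tool z yaw 87.83 x [ 0.999 -0.038 -0.002]
shift [0.0009 0.     0.0008] rot [-0.0001  0.0014 -0.0016]
```

move_arm --steps "0 0 0 0 0 0; 0 0 0 0 0 0; 0 0 0 0 0 0; 0 0 0 0 0 0; 0 0 0 0 0 0; 0 0 0 0 0 0" --fingers 1

```text
t: 11.97
ee_pos: [0.5787, 0.0964, 0.0548]
tool_rot: [-1.57, 0.031, -0.028]
ft_force: [-0.2, -0.2, 0.3]
grip_width: 0.0854
```

move_arm --steps "0 -0.01 0 0 0 0; 0 -0.03 0 0 0 0; 0 -0.05 0 0 0 0; 0 -0.08 0 0 0 0; 0 -0.11 0 0 0 0; 0 -0.14 0 0 0 0; 0 -0.14 0 0 0 0; 0 -0.14 0 0 0 0"

```text
t: 12.63
ee_pos: [0.5801, 0.0966, 0.1987]
tool_rot: [-1.57, 0.026, -0.033]
ft_force: [0.5, -0.3, -0.3]
grip_width: 0.0855
```

```bash
python3 go.py .5795 .0972 .056 87.75; python3 -c "
from m import *
f=grab('side','s6');g=grab('wrist','w6')
for n,u,v in [('s6',0,0),('w6',0,0)]:
    f=load(n);hsv=cv2.cvtColor(f['color'],cv2.COLOR_RGB2HSV)
    for b in blobs((hsv[...,2]>225)&(hsv[...,1]<40),100): print(n,np.argwhere(b).mean(0).round()[::-1],np.round(rect(f,b,.102),1))
"
```

```text
pos [0.5801 0.0966 0.1987] F [ 0.5 -0.3 -0.3] w 0.0855 t 12.6333 q [ 0.11  0.05  1.33  0.    1.76 -1.43]
tool z yaw 87.84 x [ 0.999 -0.038  0.004]
shift [-0.0012  0.1427  0.0005] rot [-0.001   0.0015  0.0042]
s6 [185.  19.] [ 1067.  -1005.9   298.4   132.4    94.6]
s6 [251.  39.] [ 755.2 -891.   164.4   35.   164.6]
s6 [307.  54.] [ 521.5 -828.2  266.8  122.8   79.9]
s6 [413.  53.] [ 129.3 -938.1  746.1  231.4   16.6]
s6 [239.  70.] [ 727.9 -642.   167.5   34.9  167.6]
s6 [102. 180.] [898.8 -98.5 709.4  16.1  90. ]
s6 [ 99. 202.] [868.9 -27.  729.8  21.1  90. ]
s6 [ 94. 226.] [839.6  61.8 676.6  16.4  90. ]
s6 [295. 133.] [ 469.8 -330.9   54.8   52.   114.2]
s6 [354. 165.] [ 293.3 -232.5  124.1   29.5   57.4]
s6 [209. 236.] [580.2  96.5  55.2  29.1 177.2]
s6 [506. 247.] [-45.2 -36.2  30.   27.    8.4]
s6 [444. 288.] [ 88.1  88.9 181.3  79.3 104.1]
w6 [259. 190.] [577.6  96.8  59.7  32.8 178.2]
w6 [423. 375.] [793.2 266.7  41.1  14.8  90.6]
w6 [ 95. 381.] [788.7 -91.6  44.9   5.8  87.8]
```

View pics/s6.png

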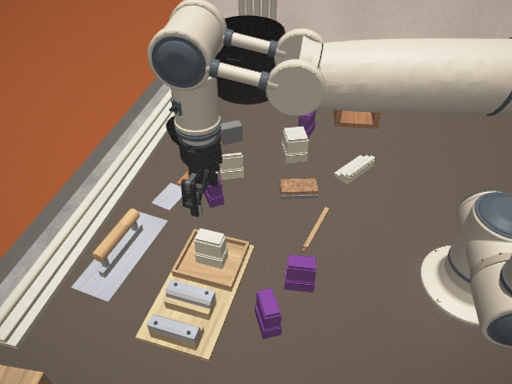

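View pics/w6.png

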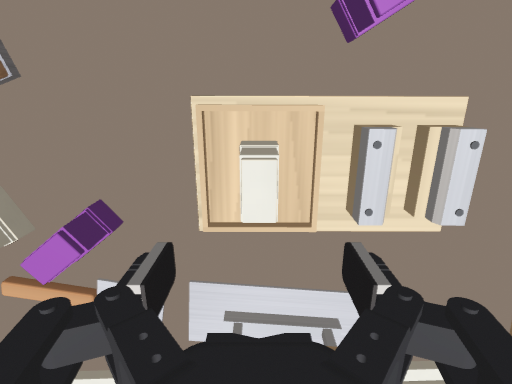

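Both views show the block standing upright in the tray (side 209,236; wrist 259,190). Its top is at the height and position expected for standing on the tray floor. The robot is clear of it, and the thin and thick blocks are where they were.

```bash
python3 -c "
from h import *
print(order.sign_off())"
```

```text
the job is handed in; nothing more can be done
None
```

The middle block (block_b) has been through the gauge and now stands upright in the pass tray. I handed the job in at about 12.7 s of the 51 s allowed.

- **Choosing the block:** the white block at top-view pixel (269,187) has a top face of about 61 x 35 mm, which fits the middle one. The other two white blocks, thin and thick, and the purple look-alikes were left alone.
- **Gauge:** the foot entered the go gap with no measurable resistance. It stopped with the TCP at 0.075 m, the height expected for the no-go step, and the upward force rose by about 10 N.
- **Tray:** the foot touched down with the TCP at 0.056 m, as expected. I then opened the gripper and raised it about 14 cm.
- **Last checks:** the side and wrist views put the block's top at about (0.579, 0.097) m at standing height, within about 2 mm of the tray centre. Force on the tool is back to about zero. The thick block (295,133) measured at the same pixel as before. The thin one (about 232,166) I checked only by eye in the side view, and it looks unmoved.
- **Disagreements:** camera estimates for the same point differed by 1 to 3 mm. Hand-picked tray corners differed by up to 7 mm between views, but their average matched the tray position worked out from the gauge. No check failed.

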